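Hook and snap the lid onto a parts tub

ROBOT

A 7-joint arm with a two-finger parallel gripper is mounted at the origin on a cart in front of the work surface, level with it; the furniture and walls round the work are solid. World frame = base frame: x ahead of the robot, y to its left, z up, the work surface at z = 0. Lengths are in m, angles in rad, forces in N, time in s.
With the tool pointing down it reaches from about 0.425 to 0.875 m from the base axis. Payload 4.7 kg.
Tool frame: the origin (TCP) lies where the fingers leave the gripper's body, on its centre line; the fingertips stand 70 mm ahead of it and the grasp point (between the pads) lies 51 mm ahead of it; z points along the fingers, y is the line along which they close (so a half turn about z gives the same grasp; the last joint's range is limited). The gripper opens to 87 mm and grips with 3 to 60 N. Pads are 19 mm wide; open, the fingers measure 117 mm over their backs; the gripper's body (75 mm by 190 mm) begins 51 mm behind the grasp point.
Start: joints at [-1.299, 0.321, -0.07, 1.45, 0.023, 1.371, -0.057], TCP at [0.166, 0.629, 0.292] pointing down, gripper open.
Joint ranges: [-2.86, 2.86], [-0.3, 2.09], [-1.38, 1.24], [0.06, 2.45], [-1.56, 4.7], [0.09, 2.05], [-2.69, 2.69]. Speed limits (rad/s): [2.57, 2.57, 3.14, 3.14, 3.14, 3.14, 3.14].

INTERFACE

Orientations are given as a rotation vector (axis times angle).
In Python, from bench import get_state, get_image, get_calibration, close_job gives the robot as it stands.
- The arm moves only by the tool send_rows, never from a script. Its argument "rows" is a list of rows, each an object of numbers: "hand": the finger opening in mm, from 0 to 87; "x", "y", "z": the shift along the world's x, y, z in mm; "roll": the turn about the world's z in degrees. A call has 1 to 10 rows; each row shifts and turns the commanded pose from where the row before left it; what a row does not reach is not made up. A row lasts 1/10 s, in which the tool goes at most 50 mm and 8.59 degrees, less where a joint would pass 70% of its speed; a pose out of reach is approached as far as the arm can. A call is refused whole if a number of a shift passes 50 or a number of a turn 8.59, either way. A call with a gripper value outside its range is refused whole. The fingers move at their own pace and stop on an object; "force" is the grip in N (left out, the last holds). Time passes only in rows, so rows that do not move let the fingers close. It gives the time, the measured TCP pose, the force, the opening and the grip force at its end, in the units of the state.
- get_state(): the state, without advancing time (a new reading comes with each control period).
- get_image(name): name is "side" or "top"; returns the picture (384x512x3 uint8, blue, green, red); there is no depth.
- get_calibration(name): a dict with "mtx" (3x3 intrinsics, pixels), "world_from_camera" (4x4, takes a point from camera to world coordinates). Camera axes: x right, y down, z forward; pixel columns grow to the right and rows downward; lengths in m; the calibration is good to about 2 mm. A picture is of the moment at which its call begins. get_calibration takes no time and is no camera call.
- close_job(): hands the job in; it is judged then, once.
The state is a dict: "time": time; "joint_positions": joint angles; "qd": joint speeds; "joint_torque": joint torques, N m; "position": TCP position; "tool_rot": TCP orientation; "ft_force": force on the tool from outside, world axes, zero at the start; "torque": the same for the moment, N m; "grip_width": opening from 0.0 (shut) to 1.0 (fully open); "grip_force": force on a finger pad.
Only numpy, scipy, OpenCV 4.12 (cv2) and the standard library are available. Lean on these libraries where they do the work, as an engineer would, in place of code of your own. Each camera call takes 0.05 s, during which the arm holds its last target. There are 200 camera calls.

TASK

The orange lid has been left lying loose and pulled forward on the grey storage tub. Slide it back until its rear edge is fully hooked under the lip at the tub's rear, then press its front edge down until both black clips snap over it and it sits flush, and let go. Do not knock over or shift the jar, the carton or the glue stick standing round the tub.

Things in the scene. Friction and masses are not known exactly. Their poses are not given: they have to be found in the camera images.
- tub: Grey open plastic tub, 172 x 132 x 64 mm, screwed to the desk. Origin: centre of its underside, on the desk. x points from its front (low wall, two black clips) to its rear (high wall with a lip), y to its left, z up. The lid's seat is a ledge at z = 52 mm. Rear wall's inner face: x = +80.5 mm. Side walls guide the lid: inner faces y = +-62 mm, tops z = 64 mm. Pens lie inside, well below the lid.
- tub_lip (a point): Middle of the front edge of the lip's underside, at tub x = +72, z = 59.5 mm. The lip overhangs the seat from here to the rear wall, over the tub's whole width; its top is 64 mm above the desk.
- lid: Loose orange plastic lid, about 150 g: plate 160 (x) x 117 (y) x 5 mm with a raised block on top (x -40 to +48, y +-45 mm, top 20 mm above the plate's underside). Origin: centre of the plate's underside; axes like the tub's, front edge x = -80, rear edge x = +80 mm. Shut, it lies flat with its origin 52 mm above the tub's (within 2 mm).
- lid_push (a point): Foot of the block's upright front face, on the plate's top (lid x -40, y 0, z +5 mm); the face is 15 mm high and is a good place to push. At the start the lid lies 20 to 45 mm too far to the tub's front, rear edge on the ledge, front part raised on top of the clips (tilt about 0.16 rad); it slides easily, guided by the side walls, until it meets the rear wall.
- lid_press (a point): Middle of the bare strip in front of the block, on the plate's top (lid x -60, y 0, z +5 mm; strip x -80 to -40 mm): where to press. With the lid pushed home its front edge rests on the clips' slopes, about 14 mm above the seat (tilt about 0.09 rad); shut, this point is 57 mm above the desk.
- lid_front_left (a point): On the lid's underside, front edge (x -80 mm), 50 mm to the left of the middle.
- lid_front_right (a point): On the lid's underside, front edge, 50 mm to the right of the middle.
- lid_rear (a point): On the lid's underside, middle of the rear edge (x +80 mm).
- clip_left (a joint): Left black spring clip on the tub's front, 26 mm wide, at tub y = +38 mm. 0 = at rest, nose reaching in to tub x = -76 mm, top 72 mm high; grows (m, to 0.010) as it is forced out to the front. The lid's front edge pressed down drives the sloped nose some 4 mm out, then it springs back over the lid. Both together take about 5 to 18 N on the middle of the front strip.
- clip_right (a joint): Right black spring clip, the same, at tub y = -38 mm.
- jar: Small brown jar with a white lid, 45 mm across, 52 mm high, standing loose beside or behind the tub. Origin: centre of its underside.
- carton: White carton, 91 x 121 x 63 mm, standing loose beside the tub. Origin: centre of its underside.
- glue: Upright glue stick, red cap, 27 mm across, 92 mm high, standing loose beside or behind the tub. Origin: centre of its underside.
There are look-alikes about, which are no part of the job. Several things have the shape of the lid; the one meant has the colours described above.

How it is judged:
By the outcome, as a careful person would: the job done as asked, in the order asked, and still so for the second after the job is handed in, with the robot touching nothing.
It also fails if it takes over 35 s, if anything falls off the work surface, if the arm or the gripper's body presses on something with over 40 N, if the wrist force passes 120 N, or if a joint passes its speed limit or range.

## Working session

There is one attempt and no reset: what is moved stays moved. The work goes in short steps, Python scripts to look and compute and a tool call to move; the robot and the scene stay as the last step left them, time stands still between calls to the robot, and variables do not carry over. Pictures are saved under pics/ and viewed, at most 10 in all, crops included, and the job is handed in when it is done.

Besides the shell and the picture viewer there is one more tool, called after "Emit:" in YAML: its name, and indented under it one key for each argument. send_rows: Moves the arm, as the interface text tells. Its arguments: {"type":"object","properties":{"rows":{"type":"array","items":{"type":"object","properties":{"hand":{"type":"number"},"x":{"type":"number"},"y":{"type":"number"},"z":{"type":"number"},"roll":{"type":"number"}}}},"force":{"type":"number"}},"required":["rows"]}

```bash
mkdir -p pics
python3 - <<'E'
from bench import *
import cv2
for n in("top","side"):
    cv2.imwrite(f"pics/{n}0.png",get_image(n)); c=get_calibration(n); print(n,c["mtx"],c["world_from_camera"])
s=get_state(); print(s["time"],s["position"],s["tool_rot"],s["ft_force"])
E
```

```text
top [[359.59487383   0.         255.12560468]
 [  0.         359.59487383 188.65074537]
 [  0.           0.           1.        ]] [[ 0.00318995 -0.9884927   0.15123496  0.4653349 ]
 [-0.99998528 -0.00381707 -0.00385656  0.02548269]
 [ 0.00438946 -0.15122043 -0.98849032  1.05573063]
 [ 0.          0.          0.          1.        ]]
side [[448.0031245    0.         257.11554024]
 [  0.         448.0031245  188.23090283]
 [  0.           0.           1.        ]] [[-0.98661749 -0.10956316  0.12075529  0.51781523]
 [-0.16185522  0.56853211 -0.80658176  0.82099923]
 [ 0.01971838 -0.81533254 -0.57865709  0.67290296]
 [ 0.          0.          0.          1.        ]]
0.1 [0.16566295 0.62814807 0.29123251] [-4.03764156e-01 -3.11543626e+00  2.75831860e-03] [0.6502569  0.17619113 0.37315283]
```

View pics/top0.png

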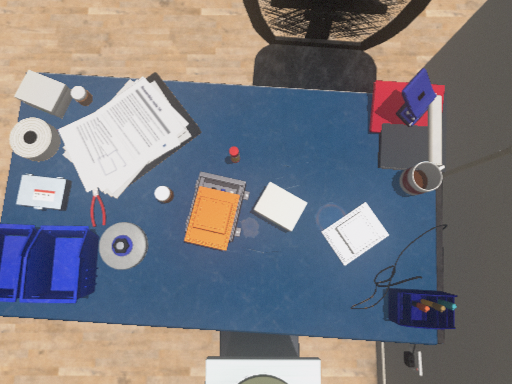

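View pics/side0.png

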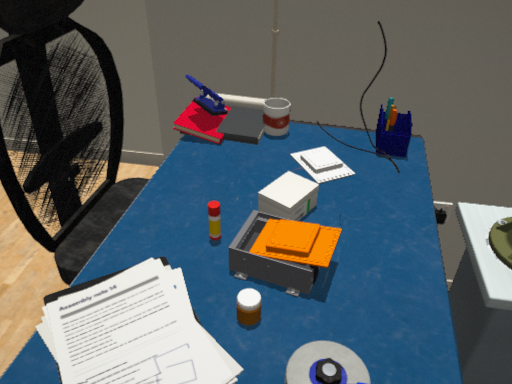

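The orange lid is on the grey tub: top view about (213,215), side view about (295,243). The look-alike is a white lid-shaped item at top (355,233), side (322,162), which doesn't match the colour. The jar is at top (163,194), the glue at (234,154) and the carton at (280,207). I'll confirm with one enlarged crop.

Run:
```python
import cv2,numpy as np
t=cv2.imread("pics/top0.png")[140:260,145:315]; s=cv2.imread("pics/side0.png")[170:330,195:355]
a=cv2.resize(t,(800*1//2*1,282),interpolation=cv2.INTER_CUBIC)
a=cv2.resize(t,None,fx=4.7,fy=4.7,interpolation=cv2.INTER_CUBIC); cv2.imwrite("pics/c_top.png",a)
a=cv2.resize(s,None,fx=3.7,fy=3.7,interpolation=cv2.INTER_CUBIC); cv2.imwrite("pics/c_side.png",a)
```

```text
(no output)
```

View pics/c_top.png

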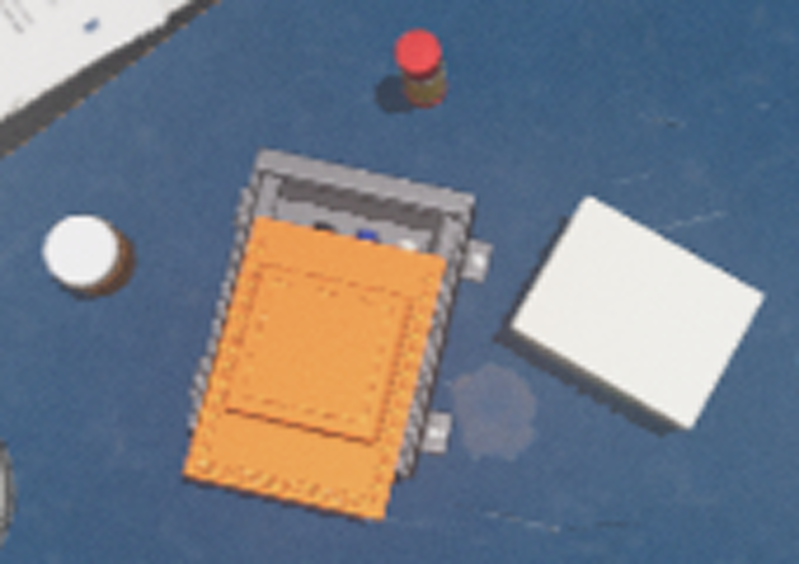

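View pics/c_side.png

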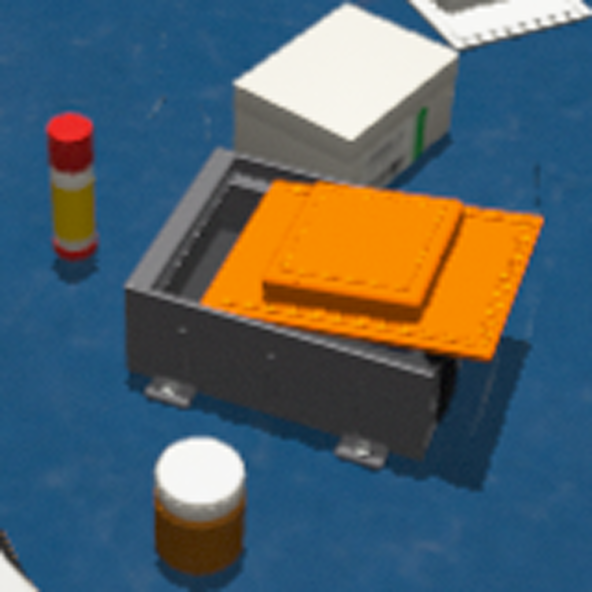

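The top crop shows the orange lid on the grey tub. The tub's rear-lip corners are at (258,150) and (475,195), and the lid's corners are at (258,217), (446,258), (183,475) and (383,519). The side crop shows the tub's rear-left top at (127,288), its rear-right at (222,150) and the lid's front corners at (490,358) and (545,213). Next I fit the poses.

```bash
cat > h.py <<'E'
import numpy as np,cv2
from bench import get_calibration
def proj(P,n):
    c=get_calibration(n);M=np.linalg.inv(np.array(c["world_from_camera"]));q=np.atleast_2d(P)@M[:3,:3].T+M[:3,3]
    q=q@np.array(c["mtx"]).T; return q[:,:2]/q[:,2:]
def T(p): return lambda P:np.c_[p[0]+np.cos(p[2])*P[:,0]-np.sin(p[2])*P[:,1],p[1]+np.sin(p[2])*P[:,0]+np.cos(p[2])*P[:,1],P[:,2]]
E
python3 - <<'E'
from h import *
from scipy.optimize import least_squares
ct=lambda a:(np.array(a,float)+.5)/4.7-.5+[145,140]
cs=lambda a:(np.array(a,float)+.5)/3.7-.5+[195,170]
tub=np.array([[.086,.066,.064],[.086,-.066,.064]])
lc=np.array([[.08,.0585,.005],[.08,-.0585,.005],[-.08,.0585,.005],[-.08,-.0585,.005]])
def lid(P,x,z,t): # x,z of rear underside edge in tub; tilt raises front
    u=P[:,0]-.08
    return np.c_[x+u*np.cos(t)+P[:,2]*np.sin(t),P[:,1],z-u*np.sin(t)+P[:,2]*np.cos(t)]
def r(p):
    f=T(p)
    L=f(lid(lc,p[3],.052,p[4]))
    return np.r_[(proj(f(tub),"top")-ct([[258,150],[475,195]])).ravel(),(proj(f(tub),"side")-cs([[127,288],[222,150]])).ravel(),
     (proj(L,"top")-ct([[258,217],[446,258],[183,475],[383,519]])).ravel(),(proj(L[2:],"side")-cs([[490,358],[545,213]])).ravel()]
s=least_squares(r,[.4,.13,-.2,.05,.16]);p=s.x
print(p.round(4),s.fun.round(1))
f=T(p);t=p[4]
for n,P in dict(push=[-.04,0,.005],press=[-.06,0,.005],fr=[-.08,0,.005],top=[-.04,0,.02]).items():
    q=lid(np.array([P]),p[3],.052,t);print(n,q.round(4),f(q).round(4))
def bp(n,px,z):
    c=get_calibration(n);W=np.array(c["world_from_camera"]);d=W[:3,:3]@np.linalg.inv(c["mtx"])@np.r_[px,1];return W[:3,3]+d*(z-W[2,3])/d[2]
for n,u,z in[("jar",(82,252),.052),("glue",(418,53),.092),("carton",(638,312),.063)]:print(n,bp("top",ct(u),z).round(3))
E
```

```text
[ 0.568   0.1332 -0.2151  0.0479  0.1426] [-0.4 -0.3 -0.8  0.2  0.7 -1.  -0.1 -1.5 -0.7 -0.8 -0.1 -0.5 -0.1 -0.2
 -0.2  0.   0.7 -0.6  0.1  0.6]
push [[-0.0702  0.      0.074 ]] [[0.4994 0.1481 0.074 ]]
press [[-0.09    0.      0.0768]] [[0.48   0.1524 0.0768]]
fr [[-0.1098  0.      0.0797]] [[0.4607 0.1566 0.0797]]
top [[-0.0681  0.      0.0889]] [[0.5015 0.1477 0.0889]]
jar [0.605 0.284 0.052]
glue [0.718 0.082 0.092]
carton [ 0.569 -0.049  0.063]
```

Emit:
send_rows:
  rows:
    - {"x": 16,"y": -24,"hand": 50}
    - {"x": 16,"y": -24}
    - {"x": 16,"y": -24}
    - {"x": 16,"y": -24}
    - {"x": 16,"y": -24}
    - {"x": 16,"y": -24}
    - {"x": 16,"y": -24}
    - {"x": 16,"y": -24}
    - {"x": 16,"y": -24}
    - {"x": 16,"y": -24}

```text
schema error: expected keys hand, x, y, z, roll
```

Emit:
send_rows:
  rows:
    - {"x": 15,"y": -24,"roll": 1}
    - {"x": 15,"y": -24,"roll": 1}
    - {"x": 15,"y": -24}
    - {"x": 15,"y": -24}
    - {"x": 15,"y": -24}
    - {"x": 15,"y": -24}
    - {"x": 15,"y": -24}
    - {"x": 15,"y": -24}
    - {"x": 15,"y": -24}
    - {"x": 15,"y": -24}

```text
schema error: expected keys hand, x, y, z, roll
```

Emit:
send_rows:
  rows:
    - {}
    - {}
    - {}

```text
schema error: expected keys hand, x, y, z, roll
```

Emit:
send_rows:
  rows:
    - {"x": 16,"y": -24,"z": 0,"roll": 0,"hand": 50}
    - {"x": 16,"y": -24,"z": 0,"roll": 0,"hand": 50}
    - {"x": 16,"y": -24,"z": 0,"roll": 0,"hand": 50}
    - {"x": 16,"y": -24,"z": 0,"roll": 0,"hand": 50}
    - {"x": 16,"y": -24,"z": 0,"roll": 0,"hand": 50}
    - {"x": 16,"y": -24,"z": 0,"roll": 0,"hand": 50}
    - {"x": 16,"y": -24,"z": 0,"roll": 0,"hand": 50}
    - {"x": 16,"y": -24,"z": 0,"roll": 0,"hand": 50}
    - {"x": 16,"y": -24,"z": 0,"roll": 0,"hand": 50}
    - {"x": 16,"y": -24,"z": 0,"roll": 0,"hand": 50}

```text
time: 1.1
position: [0.3261, 0.3873, 0.2919]
tool_rot: [-0.404, -3.115, 0.001]
ft_force: [0.3, -0.2, -0.1]
grip_width: 0.577
grip_force: 0.0
```

Emit:
send_rows:
  rows:
    - {"x": 15,"y": -24,"z": 0,"roll": 1,"hand": 50}
    - {"x": 15,"y": -24,"z": 0,"roll": 1,"hand": 50}
    - {"x": 15,"y": -24,"z": 0,"roll": 0,"hand": 50}
    - {"x": 15,"y": -24,"z": 0,"roll": 0,"hand": 50}
    - {"x": 15,"y": -24,"z": 0,"roll": 0,"hand": 50}
    - {"x": 15,"y": -24,"z": 0,"roll": 0,"hand": 50}
    - {"x": 15,"y": -24,"z": 0,"roll": 0,"hand": 50}
    - {"x": 15,"y": -24,"z": 0,"roll": 0,"hand": 50}
    - {"x": 15,"y": -24,"z": 0,"roll": 0,"hand": 50}
    - {"x": 0,"y": 0,"z": 0,"roll": 0,"hand": 50}

```text
time: 2.1
position: [0.4625, 0.1682, 0.2921]
tool_rot: [0.36, 3.12, -0.003]
ft_force: [0.1, 1.1, 0.1]
grip_width: 0.572
grip_force: 0.0
```

Emit:
send_rows:
  rows:
    - {"x": 12.5,"y": -14.5,"z": -20,"roll": 0.7,"hand": 50}
    - {"x": 0,"y": 0,"z": -30,"roll": 0,"hand": 50}
    - {"x": 0,"y": 0,"z": -30,"roll": 0,"hand": 50}
    - {"x": 0,"y": 0,"z": -30,"roll": 0,"hand": 50}
    - {"x": 0,"y": 0,"z": -20,"roll": 0,"hand": 50}
    - {"x": 0,"y": 0,"z": -7,"roll": 0,"hand": 50}
    - {"x": 0,"y": 0,"z": 0,"roll": 0,"hand": 50}

```text
time: 2.8
position: [0.4724, 0.1583, 0.1544]
tool_rot: [-0.329, -3.122, 0.002]
ft_force: [0.7, -0.3, 0.5]
grip_width: 0.573
grip_force: 0.0
```

Run:
```python
from bench import *
import cv2
a=get_image("side")[150:330,195:375];cv2.imwrite("pics/s1.png",cv2.resize(a,None,fx=3.3,fy=3.3,interpolation=cv2.INTER_CUBIC))
s=get_state();print(s["position"],s["tool_rot"],s["ft_force"])
```

```text
[0.47323457 0.15845176 0.15555506] [-3.29548455e-01 -3.12424485e+00 -1.12836340e-04] [ 0.54927033 -0.3103426   0.46851513]
```

View pics/s1.png

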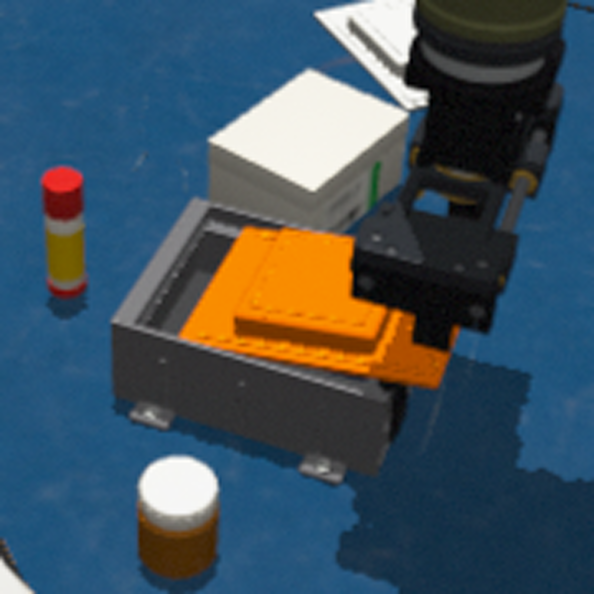

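The fingers stand over the front strip at crop (430,330), clear of everything. They sit about 4 mm too far left, which I correct while pushing.

Emit:
send_rows:
  rows:
    - {"x": -1,"y": -4,"z": -1,"roll": 0,"hand": 50}
    - {"x": 4,"y": -0.9,"z": -1,"roll": 0,"hand": 50}
    - {"x": 4,"y": -0.9,"z": -1,"roll": 0,"hand": 50}
    - {"x": 4,"y": -0.9,"z": -1,"roll": 0,"hand": 50}
    - {"x": 4,"y": -0.9,"z": 0,"roll": 0,"hand": 50}
    - {"x": 4,"y": -0.9,"z": 0,"roll": 0,"hand": 50}
    - {"x": 4,"y": -0.9,"z": -1,"roll": 0,"hand": 50}
    - {"x": 4,"y": -0.9,"z": -1,"roll": 0,"hand": 50}
    - {"x": 4,"y": -0.9,"z": -1,"roll": 0,"hand": 50}
    - {"x": 0,"y": 0,"z": 0,"roll": 0,"hand": 50}

```text
time: 3.85
position: [0.5048, 0.1466, 0.1481]
tool_rot: [0.331, 3.124, -0.0]
ft_force: [-0.5, -0.9, 0.6]
grip_width: 0.576
grip_force: 0.0
```

Emit:
send_rows:
  rows:
    - {"x": 3,"y": -0.7,"z": -1,"roll": 0,"hand": 50}
    - {"x": 3,"y": -0.7,"z": -1,"roll": 0,"hand": 50}
    - {"x": 3,"y": -0.7,"z": -1,"roll": 0,"hand": 50}
    - {"x": 3,"y": -0.7,"z": 0,"roll": 0,"hand": 50}
    - {"x": 2,"y": -0.4,"z": 0,"roll": 0,"hand": 50}
    - {"x": 0,"y": 0,"z": 0,"roll": 0,"hand": 50}

```text
time: 4.45
position: [0.5188, 0.1433, 0.1453]
tool_rot: [0.331, 3.123, -0.0]
ft_force: [0.5, 0.1, -0.4]
grip_width: 0.572
grip_force: 0.0
```

Run:
```python
from bench import *
import cv2
a=get_image("side")[150:330,195:375];cv2.imwrite("pics/s2.png",cv2.resize(a,None,fx=3.3,fy=3.3,interpolation=cv2.INTER_CUBIC))
s=get_state();print(s["position"],s["tool_rot"],s["ft_force"])
```

```text
[0.5185724  0.14342588 0.14527575] [ 3.30658149e-01  3.12358788e+00 -1.70738411e-04] [ 0.20919305  0.54859872 -0.71067176]
```

View pics/s2.png

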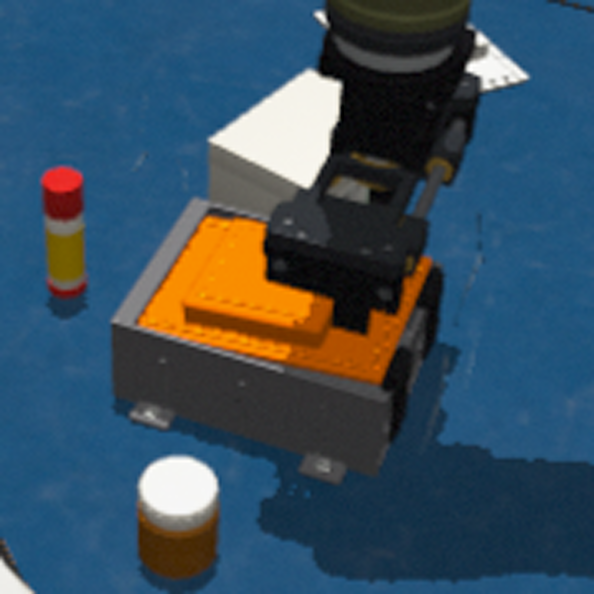

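The lid has slid in, with its rear-left corner near (137,322) close to the lip. I keep pushing in small steps until the force rises.

Emit:
send_rows:
  rows:
    - {"x": 1,"y": -0.2,"z": -1,"roll": 0,"hand": 50}
    - {"x": 1,"y": -0.2,"z": 0,"roll": 0,"hand": 50}
    - {"x": 1,"y": -0.2,"z": 0,"roll": 0,"hand": 50}
    - {"x": 0,"y": 0,"z": 0,"roll": 0,"hand": 50}

```text
time: 4.9
position: [0.5213, 0.143, 0.1443]
tool_rot: [-0.33, -3.124, -0.0]
ft_force: [-0.3, -0.1, 0.0]
grip_width: 0.577
grip_force: 0.0
```

Emit:
send_rows:
  rows:
    - {"x": 1,"y": -0.2,"z": 0,"roll": 0,"hand": 50}
    - {"x": 1,"y": -0.2,"z": 0,"roll": 0,"hand": 50}
    - {"x": 0,"y": 0,"z": 0,"roll": 0,"hand": 50}

```text
time: 5.2
position: [0.522, 0.1429, 0.144]
tool_rot: [-0.33, -3.121, 0.0]
ft_force: [-4.3, 0.2, 3.6]
grip_width: 0.57
grip_force: 2.7
```

Emit:
send_rows:
  rows:
    - {"x": 1,"y": -0.2,"z": 0,"roll": 0,"hand": 50}
    - {"x": 1,"y": -0.2,"z": 0,"roll": 0,"hand": 50}
    - {"x": 0,"y": 0,"z": 0,"roll": 0,"hand": 50}

```text
time: 5.5
position: [0.5224, 0.1429, 0.1437]
tool_rot: [-0.329, -3.117, 0.001]
ft_force: [-9.9, 2.4, 6.2]
grip_width: 0.577
grip_force: 5.0
```

Run:
```python
from bench import *
import cv2
a=get_image("side")[200:330,215:345];cv2.imwrite("pics/s3.png",cv2.resize(a,None,fx=4.6,fy=4.6,interpolation=cv2.INTER_CUBIC))
s=get_state();print(s["position"],s["tool_rot"],s["ft_force"])
```

```text
[0.52237097 0.14283097 0.14371169] [-3.29215600e-01 -3.11709170e+00  7.94032744e-04] [-10.53459255   0.52713586   5.55841979]
```

View pics/s3.png

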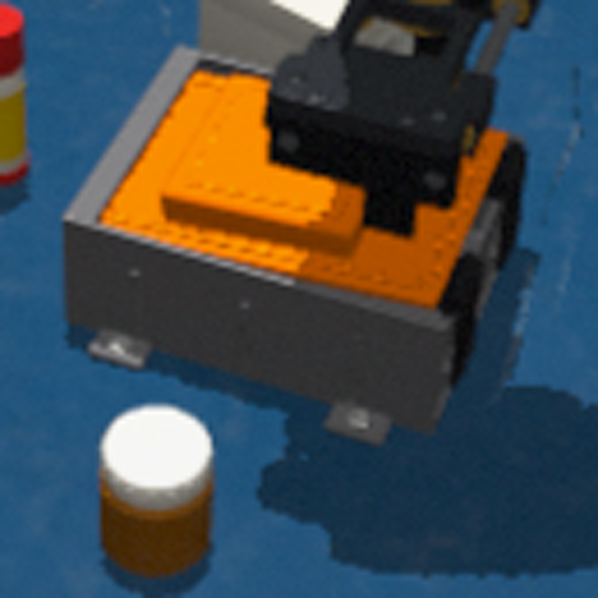

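The rear edge is under the lip: the orange meets the lip strip at (100,222) to (190,72). The stop is firm at 10 N and at the expected X. Now I back off to the press strip.

Emit:
send_rows:
  rows:
    - {"x": -4,"y": 0.9,"z": 1,"roll": 0,"hand": 50}
    - {"x": -4,"y": 0.9,"z": 1,"roll": 0,"hand": 50}
    - {"x": -4,"y": 0.9,"z": 0,"roll": 0,"hand": 50}
    - {"x": -4,"y": 0.9,"z": 0,"roll": 0,"hand": 50}
    - {"x": 0,"y": 0,"z": 0,"roll": 0,"hand": 50}

```text
time: 6.05
position: [0.5089, 0.146, 0.1464]
tool_rot: [0.33, 3.124, 0.001]
ft_force: [-0.3, 0.3, -0.6]
grip_width: 0.575
grip_force: 0.0
```

Emit:
send_rows:
  rows:
    - {"x": 0,"y": 0,"z": -2,"roll": 0,"hand": 50}
    - {"x": 0,"y": 0,"z": -2,"roll": 0,"hand": 50}
    - {"x": 0,"y": 0,"z": -2,"roll": 0,"hand": 50}
    - {"x": 0,"y": 0,"z": -2,"roll": 0,"hand": 50}
    - {"x": 0,"y": 0,"z": 0,"roll": 0,"hand": 50}

```text
time: 6.55
position: [0.5093, 0.1459, 0.1382]
tool_rot: [-0.33, -3.124, -0.0]
ft_force: [-0.9, 0.3, 2.3]
grip_width: 0.573
grip_force: 0.8
```

Emit:
send_rows:
  rows:
    - {"x": 0,"y": 0,"z": -1.5,"roll": 0,"hand": 50}
    - {"x": 0,"y": 0,"z": -1.5,"roll": 0,"hand": 50}
    - {"x": 0,"y": 0,"z": -1.5,"roll": 0,"hand": 50}
    - {"x": 0,"y": 0,"z": 0,"roll": 0,"hand": 50}

```text
time: 6.95
position: [0.5092, 0.1459, 0.1335]
tool_rot: [0.33, 3.124, 0.0]
ft_force: [-0.6, -0.5, 1.2]
grip_width: 0.575
grip_force: 0.5
```

Emit:
send_rows:
  rows:
    - {"x": 0,"y": 0,"z": -1.5,"roll": 0,"hand": 50}
    - {"x": 0,"y": 0,"z": -1.5,"roll": 0,"hand": 50}
    - {"x": 0,"y": 0,"z": -1.5,"roll": 0,"hand": 50}
    - {"x": 0,"y": 0,"z": 0,"roll": 0,"hand": 50}

```text
time: 7.35
position: [0.5091, 0.1456, 0.1288]
tool_rot: [-0.33, -3.124, 0.001]
ft_force: [1.1, -0.3, 0.6]
grip_width: 0.577
grip_force: 0.0
```

Emit:
send_rows:
  rows:
    - {"x": 0,"y": 0,"z": -1,"roll": 0,"hand": 50}
    - {"x": 0,"y": 0,"z": -1,"roll": 0,"hand": 50}
    - {"x": 0,"y": 0,"z": -1,"roll": 0,"hand": 50}
    - {"x": 0,"y": 0,"z": 0,"roll": 0,"hand": 50}

```text
time: 7.75
position: [0.5093, 0.1458, 0.1271]
tool_rot: [-0.33, -3.124, -0.0]
ft_force: [-2.5, -0.4, 6.9]
grip_width: 0.579
grip_force: 3.3
```

Emit:
send_rows:
  rows:
    - {"x": 0,"y": 0,"z": -1,"roll": 0,"hand": 50}
    - {"x": 0,"y": 0,"z": -1,"roll": 0,"hand": 50}
    - {"x": 0,"y": 0,"z": 0,"roll": 0,"hand": 50}

```text
time: 8.05
position: [0.5094, 0.1457, 0.1271]
tool_rot: [-0.33, -3.123, -0.001]
ft_force: [-7.6, -2.9, 19.9]
grip_width: 0.574
grip_force: 10.1
```

It stops hard at tip z = 57 mm, the shut height, under 20 N. I lift off and check.

Emit:
send_rows:
  rows:
    - {"x": 0,"y": 0,"z": 3,"roll": 0,"hand": 50}
    - {"x": 0,"y": 0,"z": 5,"roll": 0,"hand": 50}
    - {"x": 0,"y": 0,"z": 20,"roll": 0,"hand": 50}
    - {"x": 0,"y": 0,"z": 30,"roll": 0,"hand": 50}
    - {"x": 0,"y": 0,"z": 40,"roll": 0,"hand": 50}
    - {"x": -15,"y": 24,"z": 40,"roll": 0,"hand": 50}
    - {"x": -15,"y": 24,"z": 20,"roll": 0,"hand": 50}
    - {"x": -15,"y": 24,"z": 0,"roll": 0,"hand": 50}
    - {"x": -15,"y": 24,"z": 0,"roll": 0,"hand": 50}
    - {"x": -15,"y": 24,"z": 0,"roll": 0,"hand": 50}

```text
time: 9.05
position: [0.4335, 0.2668, 0.2825]
tool_rot: [0.33, 3.124, 0.001]
ft_force: [0.8, 0.2, 0.1]
grip_width: 0.577
grip_force: 0.0
```

Emit:
send_rows:
  rows:
    - {"x": -15,"y": 24,"z": 0,"roll": 0,"hand": 50}
    - {"x": -15,"y": 24,"z": 0,"roll": 0,"hand": 50}
    - {"x": -15,"y": 24,"z": 0,"roll": 0,"hand": 50}
    - {"x": -15,"y": 24,"z": 0,"roll": 0,"hand": 50}
    - {"x": -15,"y": 24,"z": 0,"roll": 0,"hand": 50}
    - {"x": -15,"y": 24,"z": 0,"roll": 0,"hand": 50}
    - {"x": -15,"y": 24,"z": 0,"roll": 0,"hand": 50}
    - {"x": 0,"y": 0,"z": 0,"roll": 0,"hand": 50}

```text
time: 9.85
position: [0.3256, 0.4375, 0.2818]
tool_rot: [-0.319, -3.123, -0.001]
ft_force: [-0.8, 0.0, -0.4]
grip_width: 0.574
grip_force: 0.0
```

Run:
```python
from bench import *
import cv2,numpy as np
t=get_image("top");s=get_image("side")
for n,i in(("top",t),("side",s)):
    cv2.imwrite(f"pics/{n}1.png",i)
a=cv2.resize(t[140:260,145:315],(400,282),interpolation=cv2.INTER_CUBIC);a=np.vstack([a,np.zeros((118,400,3),np.uint8)])
b=cv2.resize(s[205:305,220:320],(400,400),interpolation=cv2.INTER_CUBIC)
cv2.imwrite("pics/fin.png",np.hstack([a,b]))
# neighbours moved?
for n,i,bx in(("jar",s,(283,328,232,266)),("glue",s,(198,242,204,225)),("carton",t,(182,232,252,308))):
    o=cv2.imread("pics/side0.png" if i is s else "pics/top0.png");y,Y,x,X=bx
    print(n,cv2.phaseCorrelate(np.float32(cv2.cvtColor(o,6)[y:Y,x:X]),np.float32(cv2.cvtColor(i,6)[y:Y,x:X])))
```

```text
jar ((0.019591635510913363, 0.5000463340677435), 0.9832244143073942)
glue ((0.03192293730162099, 0.41491907560348196), 0.9716502904891968)
carton ((-0.024237297029795712, -0.02381876242897718), 0.9878960496584575)
```

View pics/fin.png

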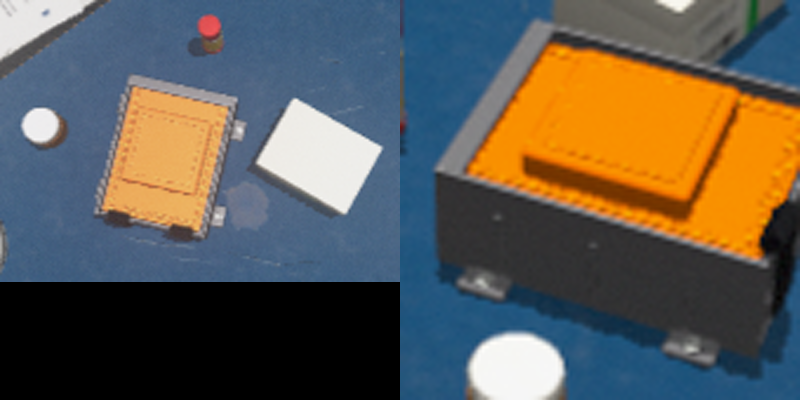

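The top crop shows both black clips lapping over the lid's front edge, at (118,218) and (180,230). The side crop shows the lid flush below the wall tops. The neighbours are where they were.

```bash
python3 -c "
from bench import *
print(close_job())"
```

```text
the job is handed in; nothing more can be done
None
```

The lid is hooked under the rear lip and flush with both clips over its front edge. The arm is clear, the jar, carton and glue stick stand where they were, and the job was handed in at about 10 s.

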